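Close the glaze jar and hold the jar shaker's clamp arm open

ROBOT

A 6-joint arm with a two-finger parallel gripper is mounted at the origin on the work surface. World frame = base frame: x ahead of the robot, y to its left, z up, the work surface at z = 0. Lengths are in mm, angles in rad, forces in N, time in s.
With the tool pointing down it reaches from about 275 to 750 mm from the base axis. Payload 10.2 kg.
Tool frame: the origin (TCP) lies between the finger pads, 19 mm behind the fingertips; this is the grasp point; z points along the fingers, y is the line along which they close (so a half turn about z gives the same grasp; the last joint's range is limited). The gripper opens to 85 mm and grips with 20 to 120 N. Pads are 22 mm wide; open, the fingers measure 114 mm over their backs; the gripper's body (76 mm by 85 mm) begins 54 mm behind the grasp point. The pads swing forward as they close: fully open they stand 13 mm farther back than shut.
Start: joints at [-1.388, 0.313, 1.498, -0, 1.331, -0.223], TCP at [207.234, -482.375, 249.994] pointing down, gripper open.
Joint ranges: [-2.94, 2.94], [-0.97, 2.17], [0.19, 2.56], [-1.23, 4.37], [0.02, 3.11], [-2.88, 2.88]. Speed limits (rad/s): [2.39, 2.39, 3.01, 3.14, 3.14, 3.14].

INTERFACE

Orientations are given as a rotation vector (axis times angle).
In Python, from station import manip gives the robot as it stands.
- The arm moves only by the tool run_rows, called after "Call:" as name(argument=value, ...) on one line, values as JSON. Schema: {"type":"object","properties":{"ticks":{"type":"array","items":{"type":"array","prefixItems":[{"type":"array","items":{"type":"number"},"minItems":3,"maxItems":3},{"type":"array","items":{"type":"number"},"minItems":3,"maxItems":3}],"minItems":2,"maxItems":2},"minItems":1,"maxItems":12},"aperture":{"type":"number"},"force":{"type":"number"},"only":{"type":"string"},"quiet":{"type":"boolean"},"lines":{"type":"string"}},"required":["ticks"],"additionalProperties":false}. ticks is a list of rows, 1 to 12 of them, each written [[dx, dy, dz], [rx, ry, rz]]: dx, dy, dz in shares of 750 mm (1.0 is 750 mm), then a rotation vector rx, ry, rz in fractions of the full range, 1 being pi rad; each row is the pose to reach, as a shift and turn from the pose commanded when the call began, along the tool's axes at that moment; what a row does not reach only later rows make up. A row lasts 1/10 s, in which the tool goes at most 50 mm and 0.15 rad, less where a joint would pass 70% of its speed; a pose out of reach is approached as far as the arm can. aperture is the opening from 0.0 (shut) to 1.0 (fully open), set as the call begins (left out keeps the last). The fingers move at their own pace and stop on an object; force is the grip in N (left out, the last holds). Time passes only in rows, so rows that do not move let the fingers close. The tool returns the time, the measured TCP pose, the force, the opening and the grip force at its end. only (a regular expression) keeps the lines of the reply that match it, lines (a string "A,B") keeps lines A to B, and quiet returns only ok. A shift or turn number past 1, either way, is cut back to 1. Input that does not fit is refused with a message, and nothing moves.
- manip.get_obs(): the state, without advancing time (a new reading comes with each control period).
- manip.read_camera(name): name is "scene" or "top" or "wrist"; returns the picture (420x560x3 uint8, red, green, blue); there is no depth.
- manip.camera_info(name): a dict with "fx", "fy", "cx", "cy" (pixels), "rvec" (rotation vector, rad) and "tvec" (3), from world to camera coordinates, as OpenCV has them. Camera axes: x right, y down, z forward; pixel columns grow to the right and rows downward; lengths in mm; the calibration is good to about 2 mm. A picture is of the moment at which its call begins: read the wrist's pose just before it. camera_info takes no time and is no camera call; for the wrist camera it gives the pose at the moment of the call.
- manip.sign_off(): hands the job in; it is judged then, once.
The state is a dict: "time": time; "joints": joint angles; "joint_velocities": joint speeds; "tau": joint torques, N m; "tcp_pos": TCP position; "ee_rot": TCP orientation; "ft_force": force on the tool from outside, world axes, zero at the start; "moment": the same for the moment, N m; "opening": opening from 0.0 (shut) to 1.0 (fully open); "grasp_force": force on a finger pad.
Only numpy, scipy, OpenCV 4.12 (cv2) and the standard library are available. Lean on these libraries where they do the work, as an engineer would, in place of code of your own. Each camera call takes 0.05 s, during which the arm holds its last target. There are 200 camera calls.

TASK

Get the jar shaker ready for loading: first press the white lid of the red-brown glaze jar down until it is fully seated and its orange band has disappeared, leaving the jar standing where it is. Then grip the red knob on the blue shaker, pull the latch sideways against its spring (towards the side where its red hook plate hangs down) until it lets go of the ball post, lift the clamp arm off the ball by that knob until the arm's nose is 8 to 15 cm above where it lay, and finish still gripping the knob and holding the arm up there, because nothing else keeps it open. Do not force the arm up while it is latched, and leave the other things on the table undisturbed.

Things in the scene. Friction and masses are not known exactly. Their poses are not given: they have to be found in the camera images.
- jar: red-brown glaze jar, a cylinder 76 mm across with a paper label, loose on the table, about 0.6 kg; with its lid 110 mm high before pressing, 104 mm when the lid is seated. Origin at the centre of its underside, z up. Its lid is white; the other glaze jars (green, blue, yellow) have black lids.
- lid_top (a point): centre of the flat top of the jar's white push-on lid (lid 78 mm across, 18 mm thick). It stands 4 to 6 mm proud at the start, an orange band showing under it.
- jar_lid (a joint): how far the lid has been pushed down, m: 0 to 0.002 at the start, 0.006 fully seated (hard stop). It slides stiffly (about 7 to 10 N when pressed slowly) and stays where it is left.
- shaker: blue jar shaker, fixed: base 330 x 150 x 30 mm, empty jar cradle in the middle, ball post at its nose end (own x -115 mm), hinge bracket 60 mm wide and 180 mm high at the other (x +125 mm). Origin at the centre of its underside, x from nose to hinge, y to the side to which the latch is pulled, z up. Yaw within 0.35 rad either way.
- hinge (a point): middle of the clamp arm's hinge axis, 164 mm above the table; the axis is level, along the shaker's own y.
- ball (a point): centre of the fixed 26 mm steel ball, 142 mm above the table, under the arm's nose; just below it a 32 mm flat collar, under which the latch's hook foot catches.
- clamp_arm (a joint): angle of the clamp arm about the hinge, rad: 0 lying on the ball, growing as the nose rises, hard stop at 1.0. Arm 36 mm wide, nose 50 mm. It falls back when let go; lifting takes 2 to 5 N at the knob. Latched it moves only about 0.006 rad; with the latch pulled it is free, and from about 0.07 rad up the hook foot is past the collar.
- nose (a point): point in the middle of the arm's nose, right above the ball and 240 mm from the hinge axis, 164 mm above the table when the arm is down.
- latch (a joint): how far the red latch is pulled along the shaker's own +y, m: 0 latched, hard stop at 0.014; the hook is clear of the collar from 0.008. The spring pushes it back with 4 N at 0 and 9 N at 0.014.
- latch_knob: upright red cylinder, 20 mm across, 40 mm high, on the latch plate above the arm's nose. Origin at the centre of its foot on the plate, 178 mm above the table with the arm down; z along the knob, y the direction to pull. It moves with latch and arm and leans towards the hinge by the arm's angle. 60 mm free on both y sides for the fingers.
- knob_grip (a point): point on the knob's axis 24 mm above its foot (16 mm below its top), a good place for the TCP to grip from above, fingers closing along the knob's y; 38 mm above and 240 mm to the nose side of the hinge axis with the arm down.
- cup: small blue cup, 68 mm across, 75 mm high, leave alone; origin under its centre
- brush: brush about 170 mm long lying flat between jar and shaker, leave alone; x along it
- glaze_green: green glaze jar with black lid, 60 mm across, 100 mm high, leave alone; origin under its centre
- glaze_blue: blue glaze jar with black lid, 60 mm across, 100 mm high, leave alone; origin under its centre
- glaze_yellow: yellow glaze jar with black lid, 60 mm across, 100 mm high, leave alone; origin under its centre
- tin: small pale metal tin, 56 mm across, 50 mm high, leave alone; origin under its centre

How it is judged (in metres and radians):
On the way, in this order (a step that is already met when the one before it is completed fails the run):
1. the jar's lid is pressed fully home, the clamp arm still down and latched (value of joint jar_lid above 0.0048 m and value of joint clamp_arm below 0.03 rad and value of joint latch below 0.006 m), for 0.2 s.
2. the latch is pulled sideways clear of the ball post, the arm still down (value of joint latch above 0.008 m and value of joint clamp_arm below 0.05 rad), for 0.05 s.
3. the arm is lifted off the ball by the knob (value of joint clamp_arm above 0.28 rad and contact force between the fingers and latch_knob above 2 N), for 0.2 s.
At the end, for the whole second after the job is handed in: the lid is down by at least 4.8 of its 6 mm; the jar stands upright within 40 mm of where it was; the clamp arm is held still (under 0.1 rad/s) at 0.29 to 0.75 rad, its nose 69 to 164 mm above where it lay; the fingers press on the knob with more than 2 N (value of joint jar_lid above 0.0048 m and distance of jar from where it was at the start of the episode below 0.04 m and angle between jar's own z axis and vertical below 0.1 rad and value of joint clamp_arm between 0.29 and 0.75 rad and velocity of joint clamp_arm between -0.1 and 0.1 rad/s and contact force between the fingers and latch_knob above 2 N); the arm keeps its last pose, push and grip.
It fails at once if the arm is forced up past the collar while still latched (value of joint clamp_arm between 0.025 and 0.05 rad and value of joint latch below 0.005 m).
It fails at once if the jar is tipped (angle between jar's own z axis and vertical above 0.35 rad).
It fails at once if a bystander is disturbed (moved more than 30 mm) (distance of any of cup, brush, glaze_green, glaze_blue, glaze_yellow, tin from where it was at the start of the episode above 0.03 m).
It also fails if it takes over 45 s, if anything falls off the work surface, if the arm or the gripper's body presses on something with over 40 N, if the wrist force passes 120 N, or if a joint passes its speed limit or range.

## Working session

There is one attempt and no reset: what is moved stays moved. The work goes in short steps, Python scripts to look and compute and a tool call to move; the robot and the scene stay as the last step left them, time stands still between calls to the robot, and variables do not carry over. Pictures are saved under pics/ and viewed, at most 10 in all, crops included, and the job is handed in when it is done.

```bash
ls; mkdir -p pics
```

Run:
```python
from station import manip
import cv2,numpy as np
for n in ("scene","top"):
    im=manip.read_camera(n); np.save(f"pics/{n}.npy",im); cv2.imwrite(f"pics/{n}0.png",cv2.cvtColor(im,cv2.COLOR_RGB2BGR))
    print(n,manip.camera_info(n))
print(manip.get_obs())
```

```text
pics
station.py
scene {'fx': 454.3703021775921, 'fy': 454.3703021775921, 'cx': 291.8079723532878, 'cy': 206.60112421732637, 'rvec': array([ 2.37217071,  1.05765453, -0.31286274]), 'tvec': array([-409.45335563, -286.93141758, 1680.84874636])}
top {'fx': 382.35941478761384, 'fy': 382.35941478761384, 'cx': 279.295748850667, 'cy': 213.72953241467494, 'rvec': array([ 2.09498491, -2.15476316,  0.18033416]), 'tvec': array([  26.29504294,  598.61343681, 1091.70951485])}
{'time': 0.1, 'joints': array([-1.38837043e+00,  3.13407288e-01,  1.49832630e+00, -1.26627888e-05,
        1.33101697e+00, -2.23368747e-01]), 'joint_velocities': array([-4.34457021e-04, -1.63695780e-03, -2.58426602e-03, -2.05614841e-03,
        5.83618902e-04,  4.33068654e-05]), 'tau': array([ 2.23590236e-03, -4.12898827e+01, -2.60141319e+01, -1.90261126e-04,
        3.10363692e-03,  7.88617513e-06]), 'tcp_pos': array([ 207.20716206, -482.1620036 ,  249.49862497]), 'ee_rot': array([-3.07601360e+00, -6.32827549e-01, -1.79098331e-05]), 'ft_force': array([-0.68749282, -0.66438059,  0.5943591 ]), 'moment': array([ 0.0444786 , -0.02995056,  0.00283819]), 'grasp_force': 0.0, 'opening': 0.9994248875576015}
```

View pics/scene0.png

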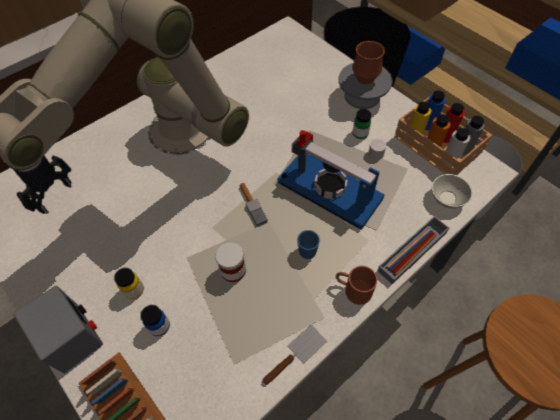

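View pics/top0.png

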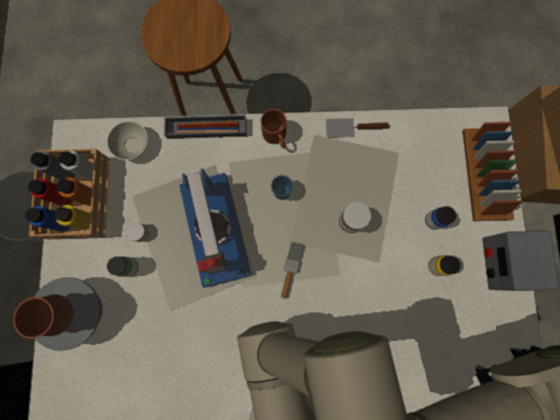

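The scene picture shows the white lid at (230,255) and the red knob at (304,138). The top view has the lid at (357,216) and the red latch at (210,264), with the shaker's nose towards the robot. Next I'll measure both.

Create h.py:
```python
import numpy as np, cv2
from station import manip
def P(n,ci=None):
    c=ci or manip.camera_info(n); R=cv2.Rodrigues(np.array(c['rvec']))[0]
    K=np.array([[c['fx'],0,c['cx']],[0,c['fy'],c['cy']],[0,0,1]]); return K,R,np.array(c['tvec'])
def plane(cam,uv,z):
    K,R,t=cam; d=R.T@np.linalg.inv(K)@np.array([*uv,1.]); o=-R.T@t
    return o+d*(z-o[2])/d[2]
def tri(c1,uv1,c2,uv2):
    M=[c[0]@np.c_[c[1],c[2]] for c in (c1,c2)]
    X=cv2.triangulatePoints(M[0],M[1],np.float64(uv1).reshape(2,1),np.float64(uv2).reshape(2,1)).ravel(); X=X[:3]/X[3]
    return X
def proj(c,X):
    p=c[0]@(c[1]@X+c[2]); return p[:2]/p[2]
def blobs(m,amin=20):
    n,l,s,c=cv2.connectedComponentsWithStats(m.astype(np.uint8))
    return [(s[i][:5].tolist(),c[i].round(1).tolist()) for i in range(1,n) if s[i][4]>=amin]
```

Run:
```python
from h import *
S,T=P("scene"),P("top")
a,b=np.load("pics/scene.npy"),np.load("pics/top.npy")
for n,im,wl,wr in(("s",a,(205,235,255,290),(280,120,330,165)),("t",b,(330,195,380,240),(185,245,235,295))):
    h=cv2.cvtColor(im,cv2.COLOR_RGB2HSV).astype(int)
    for w,m in((wl,(h[...,1]<60)&(h[...,2]>140)),(wr,((h[...,0]<6)|(h[...,0]>174))&(h[...,1]>150)&(h[...,2]>60))):
        k=np.zeros_like(m); x0,y0,x1,y1=w; k[y0:y1,x0:x1]=1; print(n,blobs(m&k))
c=[cv2.resize(cv2.cvtColor(im,cv2.COLOR_RGB2BGR)[y:y+60,x:x+65],None,fx=6,fy=6,interpolation=cv2.INTER_CUBIC) for im,x,y in((a,275,115),(b,180,240),(a,198,232),(b,325,190))]
cv2.imwrite("pics/crop.png",cv2.resize(np.vstack([np.hstack(c[:2]),np.hstack(c[2:])]),(650,600)))
```

```text
s [([205, 235, 50, 55, 1903], [231.1, 255.7])]
s [([297, 131, 16, 16, 135], [304.3, 137.5])]
t [([344, 202, 26, 26, 511], [356.6, 214.8])]
t [([198, 257, 22, 14, 169], [207.1, 263.8])]
```

View pics/crop.png

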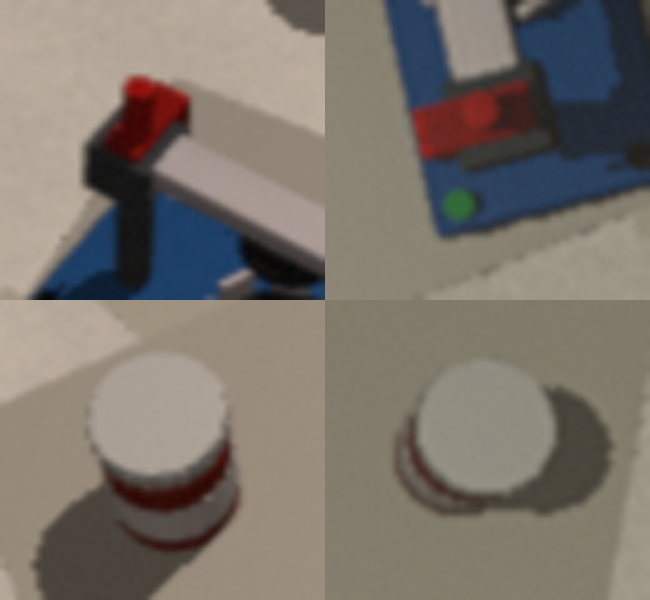

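The crops show the knob top at scene (302.6,131.6) and top (211,261.6), and the lid top at scene (230,254.4) and top (356.6,214.8). The hook plate overhangs on the left of the top view.

Run:
```python
from h import *
S,T=P("scene"),P("top"); np.set_printoptions(precision=1,suppress=True)
for n,s,t in(("lid",(230,254.4),(356.6,214.8)),("knobtop",(302.6,131.6),(211,261.6))):
    X=tri(S,s,T,t); print(n,X,proj(S,X)-s,proj(T,X)-t)
# yaw from shaker blue base in top view is occluded; arm axis: light arm in top
b=np.load("pics/top.npy"); h=cv2.cvtColor(b,cv2.COLOR_RGB2HSV).astype(int)
print(plane(T,(211,261.6),218),plane(T,(356.6,214.8),109))
m=(h[...,0]>100)&(h[...,0]<125)&(h[...,1]>120); k=np.zeros_like(m);k[160:300,170:265]=1
q=np.argwhere(m&k)[:,::-1].astype(np.float32); r=cv2.boxPoints(cv2.minAreaRect(cv2.convexHull(q))); 
print(r,np.array([plane(T,p,30) for p in r]))
m=(h[...,1]<60)&(h[...,2]>110);k[:]=0;k[180:258,180:222]=1;B=blobs(m&k);print(B)
n,l,st,c=cv2.connectedComponentsWithStats((m&k).astype(np.uint8));i=1+st[1:,4].argmax()
q=np.argwhere(l==i)[:,::-1].astype(float);W=np.array([plane(T,p,172) for p in q])[:,:2]
r=cv2.minAreaRect(W.astype(np.float32));print(r)
print(manip.camera_info("wrist"))
```

```text
lid [ 581.5 -208.7  106.2] [-0.6  0.1] [-0.7 -0.4]
knobtop [453.9 184.4 220.5] [-0.5  0.1] [-0.8 -0.5]
[452.8 182.9 218. ] [ 579.7 -210.2  109. ]
[[176.6 176.1]
 [222.4 165.1]
 [248.8 275.2]
 [203.  286.2]] [[731.9 326.6  30. ]
 [763.1 183.4  30. ]
 [420.2 105.3  30. ]
 [391.8 241.5  30. ]]
[([188, 180, 30, 76, 985], [202.9, 217.5]), ([180, 193, 15, 65, 522], [184.7, 235.0])]
((577.2589111328125, 220.30859375), (213.29183959960938, 45.50564193725586), 13.341779708862305)
{'fx': 352.54667188753734, 'fy': 352.54667188753734, 'cx': 278.573629957753, 'cy': 208.70426205685925, 'rvec': array([-2.4,  1.6,  0.3]), 'tvec': array([-524.2,  -41.8,  380.8])}
```

Add to h.py:
```python
from scipy.spatial.transform import Rotation as Ro
np.set_printoptions(precision=3,suppress=True)
def delta(pos,R=None):
    o=manip.get_obs(); Rt=Ro.from_rotvec(o['ee_rot'])
    print("shift",Rt.inv().apply(np.array(pos)-o['tcp_pos']).round(1), "rot",None if R is None else (Rt.inv()*R).as_rotvec().round(4), "tcp",o['tcp_pos'].round(1))
def down(yaw,flip=1):  # tool y along shaker y (flip sign), z down
    y=np.array([-np.sin(yaw),np.cos(yaw),0])*flip; z=np.array([0,0,-1.]); return Ro.from_matrix(np.c_[np.cross(y,z),y,z])
```

Run:
```python
from h import *
print(Ro.from_rotvec(manip.get_obs()['ee_rot']).as_matrix())
for f in(1,-1): delta([580,-209,200],down(.23,f))
```

```text
[[ 0.919  0.395 -0.   ]
 [ 0.395 -0.919  0.001]
 [ 0.    -0.001 -1.   ]]
shift [ 450.3 -103.8   49.7] rot [ 0.    -0.002 -2.966] tcp [ 207.2 -482.2  249.5]
shift [ 450.3 -103.8   49.7] rot [-0.001 -0.     0.176] tcp [ 207.2 -482.2  249.5]
```

Careful with the scale: shifts go in shares of 750 mm and turns go in shares of pi rad. That gives: 450 mm / 750 = 0.6, 405 mm / 750 = 0.54, 0.176 rad / 3.1416 = 0.056.

Call:
run_rows(ticks=[[[0.06,-0.0133,0.0067],[0,0,0.0064]],[[0.12,-0.0267,0.0133],[0,0,0.0127]],[[0.18,-0.04,0.02],[0,0,0.0191]],[[0.24,-0.0533,0.0267],[0,0,0.0255]],[[0.3,-0.0693,0.0333],[0,0,0.0318]],[[0.36,-0.0827,0.04],[0,0,0.0382]],[[0.42,-0.096,0.0467],[0,0,0.0446]],[[0.48,-0.1107,0.0533],[0,0,0.0509]],[[0.54,-0.1253,0.06],[0,0,0.056]],[[0.6,-0.1387,0.0667],[0,0,0.056]],[[0.6,-0.1387,0.0667],[0,0,0.056]],[[0.6,-0.1387,0.0667],[0,0,0.056]]], aperture=0.0, force=40)

```text
time: 1.3
tcp_pos: [579.7, -208.6, 199.2]
ee_rot: [-3.12, -0.363, 0.002]
ft_force: [0.2, -0.4, 1.0]
opening: -0.001
grasp_force: 0.0
```

Call:
run_rows(ticks=[[[0,0,0],[0,0,0]],[[0,0,0],[0,0,0]],[[0,0,0],[0,0,0]]])

```text
time: 1.6
tcp_pos: [579.1, -210.0, 200.3]
ee_rot: [3.121, 0.358, 0.0]
ft_force: [0.1, 0.8, -0.5]
opening: 0.002
grasp_force: 0.0
```

Run:
```python
from h import *
im=manip.read_camera("wrist");np.save("pics/w1.npy",im);cv2.imwrite("pics/w1.png",cv2.cvtColor(im,cv2.COLOR_RGB2BGR))
delta([580,-209,135],down(.23,-1)); c=manip.camera_info("wrist");K,R,t=P("wrist",c);print("cam",-R.T@t, "tip px",proj((K,R,t),manip.get_obs()['tcp_pos']-[0,0,19]))
print(manip.get_obs()['ft_force'])
np.save("pics/w1c.npy",c,allow_pickle=True)
```

```text
shift [ 1.  -0.7 65.3] rot [ 0.    -0.    -0.001] tcp [ 579.2 -209.9  200.3]
cam [ 661.006 -190.314  324.091] tip px [279.481 280.879]
[-0.291  0.285 -0.454]
```

View pics/w1.png

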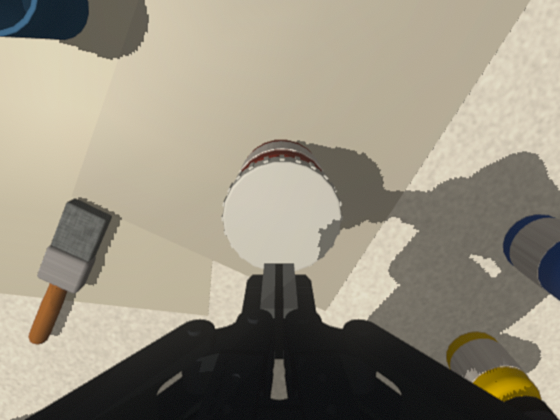

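The lid is a white disc spanning columns 222–340 with its top edge near row 162, so its centre is about (281,218). The tips are at (279,281) but 70 mm higher. Next I cast the centre ray and compare it with the first measurement.

Run:
```python
from h import *
W=P("wrist"); T=P("top")
im=np.load("pics/w1.npy");h=cv2.cvtColor(im,cv2.COLOR_RGB2HSV).astype(int)
m=((h[...,1]<40)&(h[...,2]>150));m[:155]=0;m[268:]=0;m[:,:215]=0;m[:,345:]=0
B=max(cv2.findContours(m.astype(np.uint8),0,1)[0],key=len)[:,0,:].astype(float)
G=np.array([plane(W,p,109)[:2] for p in B]).astype(np.float32)
# upper half of rim only (clean edge)
sel=G[B[:,1]<215]; A=np.c_[2*sel,np.ones(len(sel))];s=np.linalg.lstsq(A,(sel**2).sum(1),rcond=None)[0]
print("centre",s[:2],"r",np.sqrt(s[2]+s[0]**2+s[1]**2)); print(cv2.minEnclosingCircle(G))
print("tri",tri(W,proj(W,np.array([s[0],s[1],109])),T,(356.6,214.8)))
delta([s[0],s[1],131])
```

```text
centre [ 582.265 -210.228] r 38.51114380321303
((583.23681640625, -210.18313598632812), 39.8216667175293)
tri [ 580.495 -210.897  104.331]
shift [ 2.9  1.  69.3] rot None tcp [ 579.2 -209.9  200.3]
```

The lid centre is (582,-210) with radius 38.5 mm, which agrees with the first measurement. I'll descend to just above the lid, then press slowly.

Scaled: 69 mm / 750 = 0.092, 68 mm / 750 = 0.0907.

Call:
run_rows(ticks=[[[0.004,0.0013,0.0333],[0,0,0]],[[0.004,0.0013,0.0667],[0,0,0]],[[0.004,0.0013,0.0867],[0,0,0]],[[0.004,0.0013,0.0907],[0,0,0]],[[0.004,0.0013,0.092],[0,0,0]],[[0.004,0.0013,0.092],[0,0,0]]])

```text
time: 2.25
tcp_pos: [583.1, -209.8, 132.0]
ee_rot: [3.12, 0.36, 0.002]
ft_force: [-0.3, 1.6, -0.2]
opening: 0.002
grasp_force: 0.0
```

Call:
run_rows(ticks=[[[0,0,0.0013],[0,0,0]],[[0,0,0.0027],[0,0,0]],[[0,0,0.004],[0,0,0]],[[0,0,0.0053],[0,0,0]],[[0,0,0.0053],[0,0,0]]])

```text
time: 2.75
tcp_pos: [582.9, -209.5, 127.6]
ee_rot: [3.12, 0.36, 0.001]
ft_force: [-1.5, 0.8, 5.7]
opening: -0.002
grasp_force: 2.3
```

Scaled: 2 mm / 750 = 0.0027, 1.4 mm / 750 = 0.0019.

Call:
run_rows(ticks=[[[0,0,0.0009],[0,0,0]],[[0,0,0.0019],[0,0,0]],[[0,0,0.0027],[0,0,0]],[[0,0,0.0027],[0,0,0]]])

```text
time: 3.15
tcp_pos: [582.9, -209.5, 125.8]
ee_rot: [3.12, 0.36, 0.001]
ft_force: [-2.0, 1.3, 5.2]
opening: 0.001
grasp_force: 3.0
```

Call:
run_rows(ticks=[[[0,0,0.0009],[0,0,0]],[[0,0,0.0019],[0,0,0]],[[0,0,0.0027],[0,0,0]],[[0,0,0.0027],[0,0,0]]])

```text
time: 3.55
tcp_pos: [582.9, -209.5, 123.7]
ee_rot: [3.12, 0.36, 0.001]
ft_force: [-2.4, 0.1, 5.3]
opening: 0.001
grasp_force: 3.0
```

Scaled: 2 mm / 750 = 0.0027, 1.4 mm / 750 = 0.0019.

Call:
run_rows(ticks=[[[0,0,0.0009],[0,0,0]],[[0,0,0.0019],[0,0,0]],[[0,0,0.0027],[0,0,0]],[[0,0,0.0027],[0,0,0]]])

```text
time: 3.95
tcp_pos: [583.0, -209.6, 122.7]
ee_rot: [3.12, 0.36, 0.002]
ft_force: [-5.4, 2.0, 12.4]
opening: 0.0
grasp_force: 6.1
```

Call:
run_rows(ticks=[[[0,0,0.0009],[0,0,0]],[[0,0,0.0016],[0,0,0]],[[0,0,0.002],[0,0,0]],[[0,0,0.002],[0,0,0]]])

```text
time: 4.35
tcp_pos: [583.3, -209.7, 122.7]
ee_rot: [3.119, 0.36, 0.004]
ft_force: [-7.8, 4.8, 22.9]
opening: -0.002
grasp_force: 10.8
```

The press stopped hard at TCP z 122.7, so the lid top is at about 104, and the force rose to 23 N. I'll rise and check the band.

Scaled: -80 mm / 750 = -0.1067, -40 mm / 750 = -0.0533.

Call:
run_rows(ticks=[[[0,0,-0.0067],[0,0,0]],[[0,0,-0.0533],[0,0,0]],[[0,0,-0.1067],[0,0,0]],[[0,0,-0.1067],[0,0,0]]])

```text
time: 4.75
tcp_pos: [584.5, -210.3, 205.0]
ee_rot: [3.115, 0.36, 0.012]
ft_force: [0.2, -0.9, 0.6]
opening: 0.003
grasp_force: 0.0
```

Run:
```python
from h import *
im=manip.read_camera("wrist");a=np.load("pics/w1.npy")
s=manip.read_camera("scene");s0=np.load("pics/scene.npy")
z=lambda i:cv2.resize(cv2.cvtColor(i,cv2.COLOR_RGB2BGR),(390,290),interpolation=cv2.INTER_CUBIC)
cv2.imwrite("pics/lid.png",np.vstack([np.hstack([z(a[120:280,200:400]),z(im[120:280,200:400])]),np.hstack([z(s0[230:290,190:270]),z(s[230:290,190:270])])]))
delta([400,150,290],down(.23,-1));delta([453,184,260],down(.23,-1)); print(manip.get_obs()['joints'])
```

```text
shift [ -96.1 -391.7  -90.6] rot [ 0.001 -0.001 -0.   ] tcp [ 582.9 -209.5  199.8]
shift [ -36.8 -412.7  -60.6] rot [ 0.001 -0.001 -0.   ] tcp [ 582.9 -209.5  199.8]
[-0.534  0.559  1.264  0.     1.318  0.807]
```

View pics/lid.png

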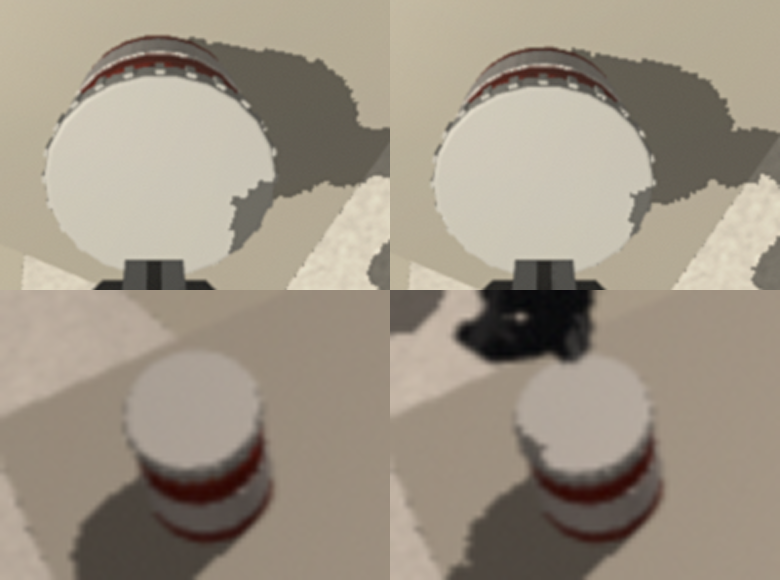

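The lid sits lower than before and the jar is upright in place. Next is the view over the knob.

Scaled: -363 mm / 750 = -0.484, -350 mm / 750 = -0.4667.

Call:
run_rows(ticks=[[[0,-0.04,-0.0467],[0,0,0]],[[-0.0053,-0.0933,-0.08],[0,0,0]],[[-0.0107,-0.1533,-0.1067],[0,0,0]],[[-0.016,-0.2133,-0.1067],[0,0,0]],[[-0.0213,-0.2733,-0.1067],[0,0,0]],[[-0.0267,-0.3333,-0.1067],[0,0,0]],[[-0.032,-0.3867,-0.1067],[0,0,0]],[[-0.0373,-0.4333,-0.1067],[0,0,0]],[[-0.0427,-0.4667,-0.1067],[0,0,0]],[[-0.0493,-0.484,-0.1067],[0,0,0]],[[-0.0493,-0.484,-0.1067],[0,0,0]],[[-0.0493,-0.484,-0.1067],[0,0,0]]], aperture=0.65, force=40)

```text
time: 6.05
tcp_pos: [464.3, 134.9, 279.0]
ee_rot: [3.121, 0.36, -0.001]
ft_force: [0.9, 0.5, 0.8]
opening: 0.65
grasp_force: 0.0
```

Run:
```python
from h import *
manip.get_obs();im=manip.read_camera("wrist");np.savez("pics/w2.npz",im=im,**manip.camera_info("wrist"));cv2.imwrite("pics/w2.png",cv2.cvtColor(im,cv2.COLOR_RGB2BGR))
delta([453,184,280])
```

```text
shift [  0.  -50.7  -0.9] rot None tcp [464.5 134.6 279.1]
```

Call:
run_rows(ticks=[[[0,-0.0333,0],[0,0,0]],[[0,-0.0667,0],[0,0,0]],[[0,-0.0667,0],[0,0,0]],[[0,-0.0667,0],[0,0,0]],[[0,-0.0667,0],[0,0,0]]])

```text
time: 6.6
tcp_pos: [453.2, 183.2, 279.4]
ee_rot: [3.121, 0.358, -0.0]
ft_force: [0.2, 0.0, 0.3]
opening: 0.653
grasp_force: 0.0
```

Run:
```python
from h import *
im=manip.read_camera("wrist");np.savez("pics/w3.npz",im=im,**manip.camera_info("wrist"));a=np.load("pics/w2.npz")['im']
z=lambda i:cv2.resize(cv2.cvtColor(i,cv2.COLOR_RGB2BGR),(400,300))
z=lambda i:cv2.cvtColor(i[60:420,80:480],cv2.COLOR_RGB2BGR)
cv2.imwrite("pics/w23.png",np.hstack([z(a),z(im)]))
delta([453,184,280],down(.23,-1))
```

```text
shift [ 0.1 -0.8 -0.6] rot [ 0.     0.    -0.002] tcp [453.1 183.2 279.4]
```

View pics/w23.png

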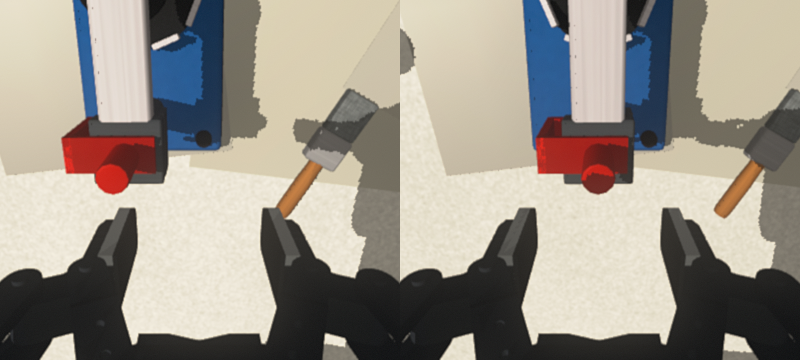

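The knob's top disc is at full-image (192,239) in the first view and (278,238) in the second. The hook plate hangs on the left (+y), and the arm runs straight up the image, so the yaw of 0.23 holds.

Run:
```python
from h import *
c=[]
for n in("w2","w3"):
    d=np.load(f"pics/{n}.npz");c.append(P("",{k:d[k] for k in d if k!='im'}))
    h=cv2.cvtColor(d['im'],cv2.COLOR_RGB2HSV).astype(int)
    # arm edges for yaw at z~172
    m=(h[...,1]<40)&(h[...,2]>130);pts=[]
    for r in range(65,170,8):
        q=np.flatnonzero(m[r,150:310])+150; q=max(np.split(q,np.flatnonzero(np.diff(q)>1)+1),key=len); pts.append([plane(c[-1],(q[0],r),174),plane(c[-1],(q[-1]+1,r),174)])
    p=np.array(pts);mid=p.mean(1);f=np.polyfit(mid[:,0],mid[:,1],1);print("yaw",np.arctan(f[0]),"width",np.linalg.norm(p[:,0]-p[:,1],axis=1).mean()," line y at x=453:",np.polyval(f,453), "res",np.ptp(mid[:,1]-np.polyval(f,mid[:,0])))
X=tri(c[0],(192,239),c[1],(278,238));print("knob top",X,proj(c[0],X),proj(c[1],X)); print(plane(c[1],(278,238),218))
delta([X[0],X[1],202],down(.23,-1))
```

```text
yaw 0.23653567900584713 width 34.33171440686122  line y at x=453: 182.75336393434384 res 0.47175725731941043
yaw 0.2345726433888254 width 34.833301134076216  line y at x=453: 184.0941499235617 res 1.6884902640960888
knob top [454.183 184.21  214.917] [191.993 238.593] [278.007 238.406]
[455.751 184.575 218.   ]
shift [ 1.3 -0.7 77.4] rot [ 0.     0.    -0.002] tcp [453.1 183.2 279.4]
```

The knob top at z≈215–218 and yaw 0.23 both check out. I'll descend and grip.

Scaled: 77 mm / 750 = 0.1027, 70 mm / 750 = 0.0933.

Call:
run_rows(ticks=[[[0.0027,-0.0013,0.02],[0,0,0]],[[0.0027,-0.0013,0.0467],[0,0,0]],[[0.0027,-0.0013,0.0733],[0,0,0]],[[0.0027,-0.0013,0.0933],[0,0,0]],[[0.0027,-0.0013,0.1027],[0,0,0]],[[0.0027,-0.0013,0.1027],[0,0,0]],[[0.0027,-0.0013,0.1027],[0,0,0]]])

```text
time: 7.35
tcp_pos: [454.8, 185.5, 203.2]
ee_rot: [-3.121, -0.36, -0.002]
ft_force: [0.5, -0.4, 0.2]
opening: 0.653
grasp_force: 0.0
```

Call:
run_rows(ticks=[[[0,0,0],[0,0,0]],[[0,0,0],[0,0,0]],[[0,0,0],[0,0,0]],[[0,0,0],[0,0,0]],[[0,0,0],[0,0,0]],[[0,0,0],[0,0,0]],[[0,0,0],[0,0,0]],[[0,0,0],[0,0,0]]], aperture=0.0, force=50)

```text
time: 8.15
tcp_pos: [454.8, 185.3, 203.2]
ee_rot: [3.12, 0.36, 0.002]
ft_force: [-1.2, -4.8, 5.0]
opening: 0.222
grasp_force: 48.7
```

The grip is good: opening 19 mm, 49 N. Now pulling the latch sideways.

Scaled: -11 mm / 750 = -0.0147, -10 mm / 750 = -0.0133.

Call:
run_rows(ticks=[[[0,-0.0027,0],[0,0,0]],[[0,-0.0053,0],[0,0,0]],[[0,-0.008,0],[0,0,0]],[[0,-0.0107,0],[0,0,0]],[[0,-0.0133,0],[0,0,0]],[[0,-0.0147,0],[0,0,0]],[[0,-0.0147,0],[0,0,0]],[[0,-0.0147,0],[0,0,0]]])

```text
time: 8.95
tcp_pos: [452.4, 195.5, 203.2]
ee_rot: [3.119, 0.36, 0.002]
ft_force: [0.5, -8.3, 6.0]
opening: 0.215
grasp_force: 48.8
```

Run:
```python
from h import *
o=manip.get_obs();R=Ro.from_rotvec(o['ee_rot']);print("force in tool",R.inv().apply(o['ft_force']),"moved",R.inv().apply(o['tcp_pos']-[454.8,185.3,203.2]))
im=manip.read_camera("wrist");cv2.imwrite("pics/w4.png",cv2.cvtColor(im,cv2.COLOR_RGB2BGR))
```

```text
force in tool [-1.354  8.217 -6.008] moved [ -0.063 -10.447  -0.004]
```

View pics/w4.png

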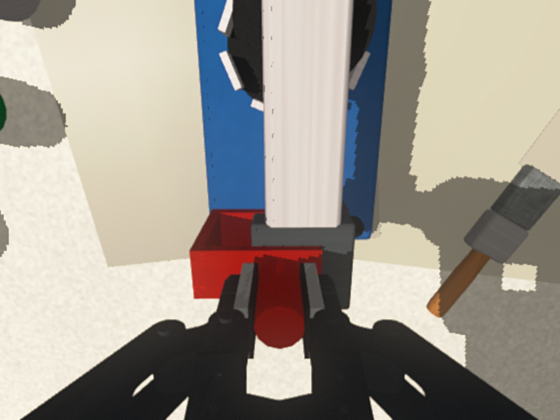

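The red plate has moved left: the knob is about 11 mm off the arm's midline, gripped at (280,300). The 8.2 N spring load matches roughly 11 mm of latch travel. Now I'll begin lifting along the arc.

Scaled: -23.8 mm / 750 = -0.0317, 2.2 mm / 750 = 0.0029, -0.05 rad / 3.1416 = -0.0159.

Call:
run_rows(ticks=[[[0.0015,0,-0.008],[0,-0.008,0]],[[0.0029,0,-0.016],[0,-0.0159,0]],[[0.0047,0,-0.024],[0,-0.0239,0]],[[0.0067,0,-0.0317],[0,-0.0318,0]],[[0.0067,0,-0.0317],[0,-0.0318,0]]])

```text
time: 9.5
tcp_pos: [457.2, 196.4, 226.3]
ee_rot: [3.103, 0.357, -0.157]
ft_force: [0.6, -8.0, -2.2]
opening: 0.219
grasp_force: 48.8
```

Run:
```python
from h import *
o=manip.get_obs();R=Ro.from_rotvec(o['ee_rot']);print("force in tool",R.inv().apply(o['ft_force']),"moved",down(.23,-1).inv().apply(o['tcp_pos']-[452.4,195.5,203.2]))
```

```text
force in tool [-0.977  7.893  2.377] moved [  4.889   0.173 -23.131]
```

The arm is free: 23 mm of rise at only a few N. I'll continue along the same arc, which has the same table in the tilted tool frame, by 0.38 rad.

Scaled: -86.3 mm / 750 = -0.1151, 31.2 mm / 750 = 0.0416, -0.38 rad / 3.1416 = -0.121.

Call:
run_rows(ticks=[[[0.0029,0,-0.016],[0,-0.0159,0]],[[0.0067,0,-0.0317],[0,-0.0318,0]],[[0.0112,0,-0.0472],[0,-0.0477,0]],[[0.0164,0,-0.0625],[0,-0.0637,0]],[[0.0225,0,-0.0776],[0,-0.0796,0]],[[0.0292,0,-0.0923],[0,-0.0955,0]],[[0.036,0,-0.1053],[0,-0.1098,0]],[[0.0416,0,-0.1151],[0,-0.121,0]],[[0.0416,0,-0.1151],[0,-0.121,0]],[[0.0416,0,-0.1151],[0,-0.121,0]],[[0.0416,0,-0.1151],[0,-0.121,0]],[[0.0416,0,-0.1151],[0,-0.121,0]]])

```text
time: 10.7
tcp_pos: [495.8, 205.5, 308.6]
ee_rot: [2.978, 0.341, -0.729]
ft_force: [1.1, -8.4, -1.2]
opening: 0.223
grasp_force: 48.9
```

Run:
```python
from h import *
o=manip.get_obs();R=Ro.from_rotvec(o['ee_rot']);print("force in tool",R.inv().apply(o['ft_force']),"moved",down(.23,-1).inv().apply(o['tcp_pos']-[452.4,195.5,203.2]))
a=manip.read_camera("scene");b=manip.read_camera("wrist");cv2.imwrite("pics/end.png",cv2.cvtColor(np.hstack([a[100:400,190:440],b[100:400,130:430]]),cv2.COLOR_RGB2BGR))
```

```text
force in tool [-0.158  8.443  1.5  ] moved [  44.513    0.138 -105.368]
```

Call:
run_rows(ticks=[[[0,0,0],[0,0,0]],[[0,0,0],[0,0,0]],[[0,0,0],[0,0,0]],[[0,0,0],[0,0,0]],[[0,0,0],[0,0,0]]])

```text
time: 11.3
tcp_pos: [495.8, 205.5, 308.5]
ee_rot: [2.978, 0.341, -0.729]
ft_force: [1.4, -7.8, -1.4]
opening: 0.215
grasp_force: 48.9
```

View pics/end.png

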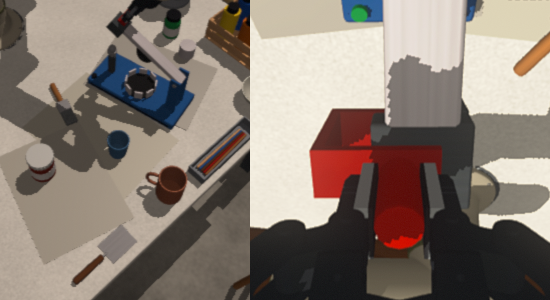

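The arm is raised clear of the ball and the knob is still held between the fingers. The jar and bystanders are in place, and the pose is steady.

```bash
python3 -c "
from station import manip
print(manip.sign_off())"
```

```text
the job is handed in; nothing more can be done
None
```

The job is handed in with no verdict returned: the lid is pressed to its stop, the latch was pulled about 11 mm clear, and the gripper still holds the knob (49 N) with the arm up about 0.48 rad, nose about 11 cm above where it lay.

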